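Scrub the shaker and load the bar drainer, tall at the back

TASK

Take the brush from its holder, scrub out the tall copper shaker where it stands (right down near its bottom, up until the bristles come to the mouth, and down again), and hang the brush back in its holder. Then load the drainer upright, one at a time: first stand the shaker in the far row beside the clean steel cup, then the short blue tumbler in the near row. Set them down rather than dropping them, never tip them over, and leave the other things on the bar alone.

Things in the scene. Friction and masses are not known exactly. Their poses are not given: they have to be found in the camera images.
- shaker: Tall open copper shaker cup, a straight cylinder 62 mm across and 140 mm tall, wall 3 mm, inside 56 mm across, inner floor 5 mm above its underside; about 0.26 kg (0.18 to 0.34). Loose, stands upright on the bar, mouth up. Origin: centre of its underside; z along its axis, up.
- tumbler: Short open blue tumbler, a straight cylinder 64 mm across and 88 mm tall, wall 3 mm; about 0.22 kg. Loose, stands upright on the bar. Origin: centre of its underside; z up.
- brush: Bottle brush 199 mm long, 0.09 kg, hanging upright in the holder. From the tip up: white/yellow bristles 33 mm across to 62 mm, steel stem 9 mm across to 125 mm, black disc 64 mm across to 129 mm, round wooden handle 18 mm across to 199 mm. Pushed fully into the shaker, the disc meets its rim with the tip 15 mm above its underside. Origin: bottom tip, on the axis; z towards the handle.
- holder: White round upright brush holder, fixed to the bar, 135 mm tall, open on top, 60 mm across outside, 52 mm across inside; foot 84 mm across and 6 mm thick. The brush hangs in it with the drip disc resting on the rim: brush tip then 10 mm above the holder's underside. Origin: centre of its underside; z up.
- rack: Drainer fixed to the bar, 240 x 240 mm, black floor 6 mm thick, steel edges 14 mm high but the far edge 40 mm. A steel bar 14 mm high, 6 mm wide, along y through the middle parts the far row (+x half) from the near row (-x half); each row is 111 mm deep, 228 mm wide inside. Origin: centre of the underside; x from near to far row, y along the rows; yaw within 0.2 rad.
- clean_cup: Clean steel cup, same size and shape as the shaker (62 mm across, 140 mm tall), standing loose in the drainer's far row, about 60 mm from the middle towards the rack's -y side; it stays there. Origin: centre of its underside.
- olive_jar: Green glass jar with a brass lid, 62 mm across, 75 mm tall, on the bar near the things to be washed; bystander. Origin: centre of its underside.
- coasters: Stack of round cork coasters, 90 mm across, 20 mm tall, on the bar; bystander. Origin: centre of its underside.
There are look-alikes about, which are no part of the job. There is more than one size of the brush; the one meant has the size given above.

How it is judged (in metres and radians):
On the way, in this order (a step that is already met when the one before it is completed fails the run):
1. brush pushed down into the shaker, tip within 40 mm of its underside (horizontal distance between brush and shaker below 0.026 m and z of brush in the frame of shaker below 0.04 m and angle between shaker's own z axis and vertical below 0.2 rad), for 0.05 s.
2. brush drawn up inside the shaker, tip 70 mm or more above its underside (horizontal distance between brush and shaker below 0.026 m and z of brush in the frame of shaker above 0.07 m), for 0.02 s.
3. brush pushed down again, tip within 40 mm of the underside (all of step 1), for 0.05 s.
4. brush hung back in its holder and let go (horizontal distance between brush and holder below 0.016 m and z of brush in the frame of holder below 0.017 m and angle between brush's own z axis and vertical below 0.1 rad and linear speed of brush below 0.03 m/s and contact force between the fingers and brush below 0.3 N), for 0.2 s.
5. shaker standing in the far row, let go (before the tumbler is loaded) (x of shaker in the frame of rack between 0.03 and 0.09 m and y of shaker in the frame of rack between -0.09 and 0.09 m and z of shaker in the frame of rack between 0.002 and 0.011 m and angle between shaker's own z axis and vertical below 0.06 rad and linear speed of shaker below 0.03 m/s and contact force between the fingers and shaker below 0.3 N), for 0.2 s.
6. tumbler standing in the near row, let go (all of step 5 and x of tumbler in the frame of rack between -0.09 and -0.03 m and y of tumbler in the frame of rack between -0.09 and 0.09 m and z of tumbler in the frame of rack between 0.002 and 0.011 m and angle between tumbler's own z axis and vertical below 0.06 rad and linear speed of tumbler below 0.03 m/s and contact force between the fingers and tumbler below 0.3 N), for 0.2 s.
At the end, for the whole second after the job is handed in: Shaker flat on the floor of the far row, tumbler of the near row (axes 30 to 90 mm from the middle bar, upright within 0.06 rad); brush hanging in its holder, disc on the rim, within 16 mm of its axis and 0.1 rad of upright; all at rest and let go; clean cup upright within 0.06 rad (all of step 4 and all of step 6 and angle between clean_cup's own z axis and vertical below 0.06 rad); the robot touches nothing.
It fails at once if the shaker or the tumbler tips over (0.5 rad) (angle between any of shaker, tumbler's own z axis and vertical above 0.5 rad).
It fails at once if the shaker or the tumbler is dropped: let go with its underside over 30 mm above the bar ((height (world z) of shaker above 0.03 m and contact force between the fingers and shaker below 0.05 N) or (height (world z) of tumbler above 0.03 m and contact force between the fingers and tumbler below 0.05 N)).
It fails at once if the clean cup is shifted by 25 mm or more (distance of clean_cup from where it was at the start of the episode above 0.025 m).
It fails at once if the jar or the coasters is shifted by 25 mm or more (distance of any of olive_jar, coasters from where it was at the start of the episode above 0.025 m).
It also fails if it takes over 72 s, if anything falls off the work surface, if the arm or the gripper's body presses on something with over 40 N, if the wrist force passes 120 N, or if a joint passes its speed limit or range.

ROBOT

A 7-joint arm with a two-finger parallel gripper is mounted at the origin on the work surface. World frame = base frame: x ahead of the robot, y to its left, z up, the work surface at z = 0. Lengths are in mm, angles in rad, forces in N, time in s.
With the tool pointing down it reaches from about 350 to 900 mm from the base axis. Payload 19.9 kg.
Tool frame: the origin (TCP) lies between the finger pads; the fingertips stand 11 mm ahead of it and the grasp point (between the pads) lies 8 mm behind it; z points along the fingers, y is the line along which they close (so a half turn about z gives the same grasp; the last joint's range is limited). The gripper opens to 94 mm and grips with 3 to 60 N. Pads are 16 mm wide; open, the fingers measure 119 mm over their backs; the gripper's body (75 mm by 177 mm) begins 78 mm behind the grasp point.
Start: joints at [1.234, 0.417, -0.01, 1.614, 0.005, 1.111, -0.053], TCP at [181.587, -598.018, 216.425] pointing down, gripper open.
Joint ranges: [-2.81, 2.81], [-0.39, 2.02], [-1.27, 1.25], [0.06, 2.57], [-1.19, 4.33], [0.19, 2], [-2.82, 2.82]. Speed limits (rad/s): [1.89, 1.89, 2.39, 2.39, 3.01, 3.01, 3.01].

INTERFACE

Orientations are given as [roll, pitch, yaw] about the fixed x, y, z axes, in that order (R = Rz(yaw) Ry(pitch) Rx(roll)).
In Python, from cell import ctrl, capture, camera_info, order gives the robot as it stands. The module is installed in compiled form; this text tells all that it offers.
- The arm moves only by the tool servo_tool, never from a script. Its argument "moves" is a list of rows, each a list of 6 numbers: the shift along the tool's x, y, z each as a share of 0.03 m, from -1 to 1, then the turn, a rotation vector about the tool's x, y, z each as a share of 0.1 rad, from -1 to 1. A call has 1 to 20 rows; each row shifts and turns the commanded pose from where the row before left it, along the tool's axes as they then stand; what a row does not reach is not made up. A row lasts 1/8 s, in which the tool goes at most 62.5 mm and 10.7 degrees, less where a joint would pass 70% of its speed; a pose out of reach is approached as far as the arm can. A call with a number of a shift or a turn outside -1 to 1 is refused whole. A call with a gripper value outside its range is refused whole. "jaw" is the opening, from 0 (shut) to 1 (fully open), set as the call begins (left out, the last holds). The fingers move at their own pace and stop on an object; "newtons" is the grip in N (left out, the last holds). Time passes only in rows, so rows that do not move let the fingers close. It gives the time, the measured TCP pose, the force, the opening and the grip force at its end, in the units of the state.
- ctrl.observe(): the state, without advancing time (a new reading comes with each control period).
- capture(name): name is "side" or "top"; returns the picture (480x640x3 uint8, blue, green, red); there is no depth.
- camera_info(name): a dict with "vfov" (degrees; the focal length in pixels is half the picture's height over the tangent of half this angle, whatever the lens; pixels are square), "cx", "cy" (the principal point, pixels), "camera_from_world" (4x4, takes a point from world to camera coordinates). Camera axes: x right, y up, looking along -z (the intrinsics and any distortion apply to the point x, -y, -z); pixel columns grow to the right and rows downward; lengths in mm; the calibration is good to about 2 mm. A picture is of the moment at which its call begins. camera_info takes no time and is no camera call.
- order.sign_off(): hands the job in; it is judged then, once.
The state is a dict: "time_s": time; "q": joint angles; "qvel": joint speeds; "joint_efforts": joint torques, N m; "tool_pos": TCP position; "tool_rot": TCP orientation; "force": force on the tool from outside, world axes, zero at the start; "torque": the same for the moment, N m; "width": finger opening in mm; "grip_force": force on a finger pad.
Only numpy, scipy, OpenCV 4.12 (cv2) and the standard library are available. Lean on these libraries where they do the work, as an engineer would, in place of code of your own. Each camera call takes 0.05 s, during which the arm holds its last target. There are 200 camera calls.

## Working session

There is one attempt and no reset: what is moved stays moved. The work goes in short steps, Python scripts to look and compute and a tool call to move; the robot and the scene stay as the last step left them, time stands still between calls to the robot, and variables do not carry over. Pictures are saved under pics/ and viewed, at most 10 in all, crops included, and the job is handed in when it is done.

Besides the shell and the picture viewer there is one more tool, called as a command line: name --pt "numbers of a row" for each row, then --argument value for the rest. servo_tool: Moves the arm, as the interface text tells. Its arguments: {"type":"object","properties":{"moves":{"type":"array","items":{"type":"array","items":{"type":"number","minimum":-1,"maximum":1}}},"jaw":{"type":"number"},"newtons":{"type":"number"}},"required":["moves"]}

```bash
mkdir -p pics; python3 - <<'E'
from cell import ctrl,capture,camera_info
import cv2
for n in("side","top"):
    cv2.imwrite(f"pics/{n}0.png",capture(n)); i=camera_info(n); print(n,i)
s=ctrl.observe(); print(s)
E
```

```text
side {'vfov': 57.59704690501021, 'cx': 316.2869499474221, 'cy': 245.21499012596018, 'camera_from_world': array([[-9.97836904e-01, -6.38069154e-02, -1.58173865e-02,
         5.08857451e+02],
       [ 2.85767890e-02, -6.37710532e-01,  7.69745831e-01,
        -1.09777746e+02],
       [-5.92020210e-02,  7.67628787e-01,  6.38154500e-01,
        -9.03427403e+02],
       [ 0.00000000e+00,  0.00000000e+00,  0.00000000e+00,
         1.00000000e+00]])}
top {'vfov': 52.860960437066865, 'cx': 315.7469648927362, 'cy': 235.71342567144978, 'camera_from_world': array([[ 1.48391846e-02, -9.99849344e-01, -9.00486296e-03,
        -7.62209267e+01],
       [ 9.98776786e-01,  1.43972376e-02,  4.73038263e-02,
        -5.00485398e+02],
       [-4.71670545e-02, -9.69579829e-03,  9.98839957e-01,
        -9.02547981e+02],
       [ 0.00000000e+00,  0.00000000e+00,  0.00000000e+00,
         1.00000000e+00]])}
{'time_s': 0.1, 'q': array([ 1.23449641,  0.41787053, -0.01033447,  1.61408992,  0.00469391,
        1.11070461, -0.05298009]), 'qvel': array([ 5.57410923e-04, -1.22399741e-03,  9.10619534e-04, -2.71319635e-04,
        5.91017771e-06, -1.18078018e-03, -1.19976118e-03]), 'joint_efforts': array([ 1.91625499e-03, -8.52580047e+01,  6.40581083e-01, -4.26697719e+01,
       -4.88436758e-02,  1.64409826e-02,  1.57522768e-04]), 'tool_pos': array([ 181.51118073, -597.73154135,  215.92510978]), 'tool_rot': array([-3.14054641e+00,  6.52812104e-05,  2.94853815e-01]), 'force': array([ 0.08147179, -0.91432085,  0.7485586 ]), 'torque': array([ 0.01372635, -0.00953132, -0.04170418]), 'grip_force': 0.0, 'width': 94.03489653074752}
```

View pics/side0.png

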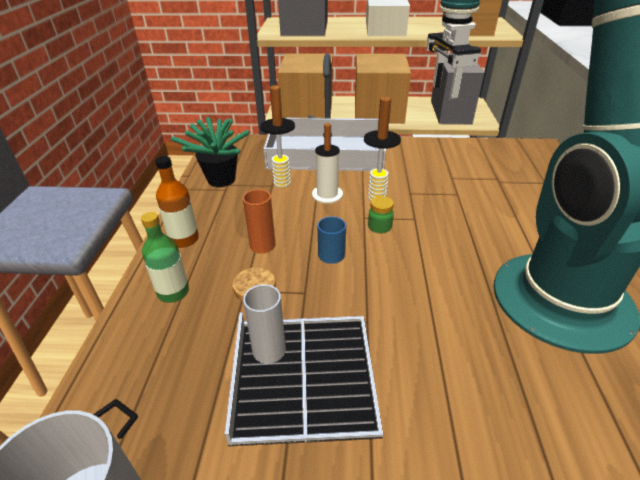

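View pics/top0.png

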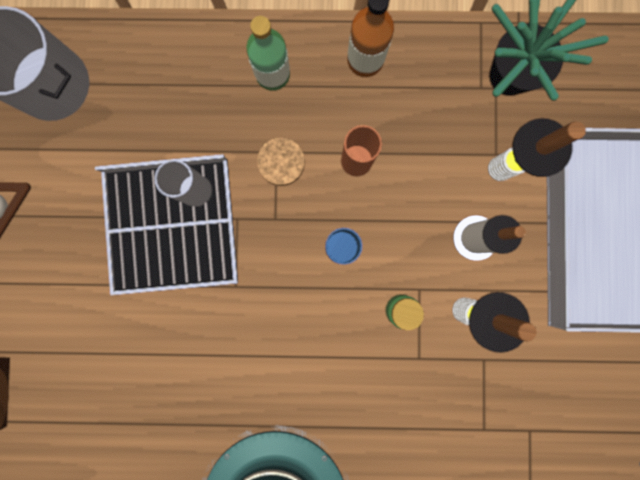

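```bash
cat > h.py <<'E'
import numpy as np,cv2
from cell import ctrl,capture,camera_info
from scipy.optimize import least_squares
I={n:camera_info(n) for n in("side","top")}
def proj(n,P):
    i=I[n];M=i["camera_from_world"];P=np.atleast_2d(P)@M[:3,:3].T+M[:3,3]
    f=240/np.tan(np.radians(i["vfov"]/2))
    return np.c_[i["cx"]+f*P[:,0]/-P[:,2], i["cy"]-f*P[:,1]/-P[:,2]]
def ray(n,uv,z):
    return least_squares(lambda p:(proj(n,[p[0],p[1],z])-uv).ravel(),[500,-100]).x
def cyl(x,y,r,z0,z1):
    t=np.linspace(0,6.283,60);c=np.c_[x+r*np.cos(t),y+r*np.sin(t)]
    return np.r_[np.c_[c,0*t+z0],np.c_[c,0*t+z1]]
def box(p): return np.r_[p.min(0),p.max(0)]
def blob(img,lo,hi,seed):
    m=cv2.inRange(cv2.cvtColor(img,cv2.COLOR_BGR2HSV),lo,hi)
    m=cv2.morphologyEx(m,cv2.MORPH_CLOSE,np.ones((3,3)))
    k,l,s,_=cv2.connectedComponentsWithStats(m)
    L=l[seed[1],seed[0]]
    if L==0: return None
    a=s[L];return np.array([a[0],a[1],a[0]+a[2]-1,a[1]+a[3]-1],float)
def fit(boxes,r,z0,z1,g=(500,-100)):
    f=lambda p:np.concatenate([box(proj(n,cyl(p[0],p[1],r,z0,z1)))-b for n,b in boxes.items()])
    s=least_squares(f,g,loss="soft_l1");return s.x,f(s.x)
E
python3 - <<'E'
from h import *
np.set_printoptions(precision=1,suppress=True)
im={n:cv2.imread(f"pics/{n}0.png") for n in I}
def go(nm,lo,hi,ss,st,r,z0,z1):
    b={"side":blob(im["side"],lo,hi,ss),"top":blob(im["top"],lo,hi,st)};print(nm,b)
    b={k:v for k,v in b.items() if v is not None}
    if b: print(fit(b,r,z0,z1))
go("shaker",(0,130,40),(11,255,255),(260,225),(360,168),31,0,140)
go("tumbler",(100,100,30),(120,255,255),(330,245),(343,245),32,0,88)
go("jarlid",(18,120,60),(30,255,255),(381,203),(407,315),31,60,75)
for n,uv in(("top",(363,141)),("side",(258,199))): print("shaker",ray(n,uv,140))
for n,uv in(("top",(343,245)),("side",(332,228))): print("tumbler",ray(n,uv,88))
for n,uv in(("top",(476,238)),("side",(327,194))): print("holderfoot",ray(n,uv,3))
for n,uv in(("top",(502,235)),("side",(327,150))): print("disc",ray(n,uv,137))
for n,uv in(("top",(520,233)),("side",(327,125))): print("handletop",ray(n,uv,209))
for n,uv in(("top",(174,175)),("side",(263,299))): print("clean",ray(n,uv,146))
for uv in((101,168),(225,157),(236,282),(113,293)): print("rack",ray("top",uv,14))
for n,uv in(("top",(578,130)),("side",(276,90)),("top",(529,331)),("side",(385,100))): print("other handles z~270",ray(n,uv,270))
for n,uv in(("top",(495,168)),("side",(281,185)),("top",(461,310)),("side",(378,198))): print("other tips z0",ray(n,uv,0))
H=lambda n,x0,y0,x1,y1:cv2.resize(im[n][y0:y1,x0:x1],None,fx=3,fy=3,interpolation=cv2.INTER_CUBIC)
cv2.imwrite("pics/z.png",np.vstack([H("top",440,100,640,190) if 0 else H("top",400,100,610,200),H("side",230,80,440,180)]))
E
```

```text
shaker {'side': array([243., 190., 274., 252.]), 'top': array([341., 125., 381., 175.])}
(array([ 649.4, -144.9]), array([-0.7, -1.7,  1.3,  1.1, -0.8, -1. ,  0.6,  1. ]))
tumbler {'side': array([318., 217., 345., 262.]), 'top': array([326., 229., 360., 262.])}
(array([ 482.2, -117.4]), array([-0.9, -1.3,  1. ,  1.4, -1.7, -2.3,  1.7,  1.7]))
jarlid {'side': array([369., 169., 393., 230.]), 'top': array([392., 298., 423., 329.])}
(array([ 366.1, -232. ]), array([ -1. ,  25.2,   1.3, -16.3,  -3.3,  -3.6,   2.5,   1.7]))
shaker [ 652.1 -145.3]
shaker [ 643.9 -132.7]
tumbler [ 482.5 -117.1]
tumbler [ 480.7 -103.4]
holderfoot [ 502.  -374.1]
holderfoot [ 503.7 -369.4]
disc [ 501.2 -373.2]
disc [ 503.7 -370.8]
handletop [ 500.6 -372.7]
handletop [ 503.3 -363. ]
clean [590.8 162.1]
clean [584.4 168.5]
rack [624.9 342.8]
rack [649.1 106.3]
rack [412.1  79.9]
rack [387.9 311.5]
other handles z~270 [ 638.9 -427.1]
other handles z~270 [ 634.9 -430.6]
other handles z~270 [ 365.7 -358.9]
other handles z~270 [ 365.7 -371. ]
other tips z0 [ 637.4 -411.6]
other tips z0 [ 638.7 -416.2]
other tips z0 [ 364.9 -346.5]
other tips z0 [ 362.8 -359.5]
```

View pics/z.png

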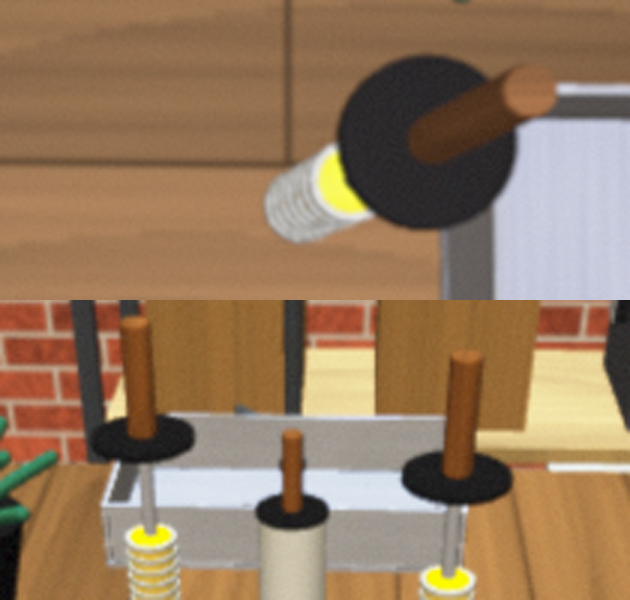

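servo_tool --pt "0 0 -1 0 0 0.98" --pt "0 0 -1 0 0 0.98" --pt "0 0 -1 0 0 0.98" --pt "0 0 -1 0 0 0" --pt "0 0 -1 0 0 0" --pt "0.97 -0.68 0 0 0 0" --pt "0.97 -0.68 0 0 0 0" --pt "0.97 -0.68 0 0 0 0" --pt "0.97 -0.68 0 0 0 0" --pt "0.97 -0.68 0 0 0 0" --pt "0.97 -0.68 0 0 0 0" --pt "0.97 -0.68 0 0 0 0" --pt "0.97 -0.68 0 0 0 0" --pt "0.97 -0.68 0 0 0 0" --pt "0.97 -0.68 0 0 0 0" --pt "0.97 -0.68 0 0 0 0" --pt "0 0 0 0 0 0" --jaw 1 --newtons 30

```text
time_s: 2.22
tool_pos: [503.4, -371.1, 365.7]
tool_rot: [-3.14, 0.0, 0.005]
force: [-0.7, -0.7, -0.3]
width: 93.8
grip_force: 0.0
```

servo_tool --pt "-0.05 0.06 1 0 0 0.05" --pt "0 0 1 0 0 0" --pt "0 0 1 0 0 0" --pt "0 0 1 0 0 0" --pt "0 0 1 0 0 0" --pt "0 0 0.8 0 0 0" --pt "0 0 0.7 0 0 0" --pt "0 0 0 0 0 0"

```text
time_s: 3.22
tool_pos: [498.6, -375.3, 170.0]
tool_rot: [-3.14, 0.003, -0.005]
force: [0.7, 0.4, 0.6]
width: 94.3
grip_force: 0.0
```

servo_tool --pt "0 0 0 0 0 0" --pt "0 0 0 0 0 0" --pt "0 0 0 0 0 0" --pt "0 0 0 0 0 0" --pt "0 0 0 0 0 0" --pt "0 0 0 0 0 0" --pt "0 0 0 0 0 0" --pt "0 0 0 0 0 0" --jaw 0

```text
time_s: 4.22
tool_pos: [500.0, -375.1, 171.4]
tool_rot: [-3.141, 0.0, -0.004]
force: [0.5, -1.9, -0.9]
width: 17.6
grip_force: 28.8
```

```bash
python3 - <<'E'
from h import *
a=capture("top")[150:400,330:640];b=capture("side")[60:260,220:460]
cv2.imwrite("pics/g1.png",np.hstack([cv2.resize(a,(400,322)),cv2.resize(b,(386,322))]))
E
```

```text
(no output)
```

View pics/g1.png

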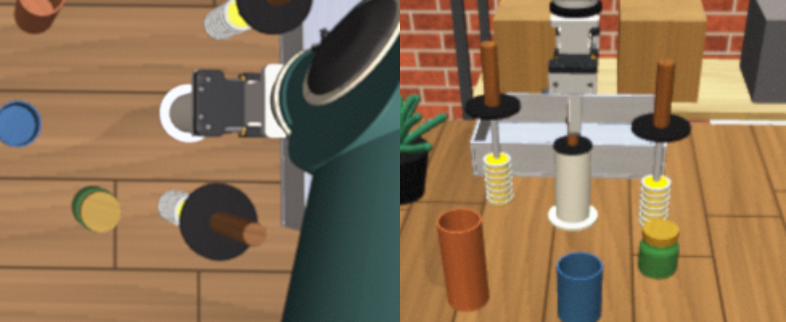

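servo_tool --pt "0 0 -1 0 0 0" --pt "0 0 -1 0 0 0" --pt "0 0 -1 0 0 0" --pt "0 0 -1 0 0 0" --pt "0 0 -1 0 0 0" --pt "0 0 -1 0 0 0" --pt "0.62 -0.96 0 0 0 0" --pt "0.62 -0.96 0 0 0 0" --pt "0.62 -0.96 0 0 0 0" --pt "0.62 -0.96 0 0 0 0" --pt "0.62 -0.96 0 0 0 0" --pt "0.62 -0.96 0 0 0 0" --pt "0.62 -0.96 0 0 0 0" --pt "0.62 -0.96 0 0 0 0" --pt "0 0 0 0 0 0" --pt "0 0 0 0 0 0"

```text
time_s: 6.32
tool_pos: [649.5, -146.1, 351.3]
tool_rot: [3.141, 0.0, -0.005]
force: [-0.1, -0.4, -0.6]
width: 17.6
grip_force: 30.0
```

```bash
python3 - <<'E'
from h import *
a=capture("top")[60:260,240:480];b=capture("side")[60:300,160:400]
cv2.imwrite("pics/g2.png",np.hstack([cv2.resize(a,(400,333)),cv2.resize(b,(400,333))[:333]]) if 0 else np.hstack([cv2.resize(a,(400,333)),cv2.resize(b,(333,333))]))
s=ctrl.observe();print(s["tool_pos"],s["width"],s["grip_force"])
x,y,z=s["tool_pos"]; print("expected brush tip px",proj("side",[[x,y,z-160],[649,-145,140]]),proj("top",[[x,y,z-160],[649,-145,140]]))
E
```

```text
[ 649.34786099 -146.59532651  351.46332123] 17.60903058032677 29.999738931655884
expected brush tip px [[254.11131304 175.13322829]
 [256.62944441 195.84009363]] [[366.77690705 134.64035318]
 [362.77146597 142.8830231 ]]
```

View pics/g2.png

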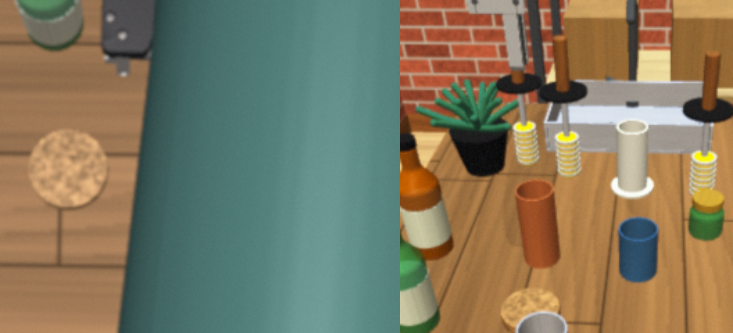

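```bash
python3 - <<'E'
from h import *
x,y,z=649.4,-146.5,351.4
for dx in(0,4,8):print(proj("side",[[x+dx,y,z-160],[x+dx,y,z-98],[x+dx,y,z-33]]).round(1).tolist())
b=capture("side");hsv=cv2.cvtColor(b,cv2.COLOR_BGR2HSV)
m=cv2.inRange(hsv,(0,0,0),(180,255,60))[105:132,222:275]
k,l,s,c=cv2.connectedComponentsWithStats(m);print(s[1:]+[222,105,0,0,0])
m=cv2.inRange(hsv,(22,100,120),(35,255,255))[140:182,235:262]
ys,xs=np.nonzero(m);print(xs.min()+235,xs.max()+235,ys.min()+140,ys.max()+140)
E
```

```text
[[254.1, 175.2], [250.8, 148.7], [247.1, 118.4]]
[[252.2, 175.1], [248.9, 148.7], [245.1, 118.3]]
[[250.4, 175.1], [247.0, 148.7], [243.1, 118.3]]
[[229 105  46  27 520]]
239 257 147 176
```

servo_tool --pt "-0.2 0 0.5 0 0 0" --pt "0 0 0.6 0 0 0" --pt "0 0 0.6 0 0 0" --pt "0 0 0.6 0 0 0" --pt "0 0 0.6 0 0 0" --pt "0 0 0 0 0 0"

```text
time_s: 7.22
tool_pos: [643.2, -145.3, 262.7]
tool_rot: [-3.141, 0.002, -0.004]
force: [-0.4, 0.0, -0.8]
width: 17.5
grip_force: 30.0
```

```bash
python3 - <<'E'
from h import *
b=capture("side")[90:270,200:320]
cv2.imwrite("pics/g3.png",cv2.resize(b,None,fx=3,fy=3))
s=ctrl.observe();print(s["tool_pos"],s["force"],s["torque"])
E
```

```text
[ 643.69644154 -145.31026263  263.94756805] [0.09249932 0.03805015 0.6526525 ] [ 0.05893021 -0.0478331   0.03133932]
```

View pics/g3.png

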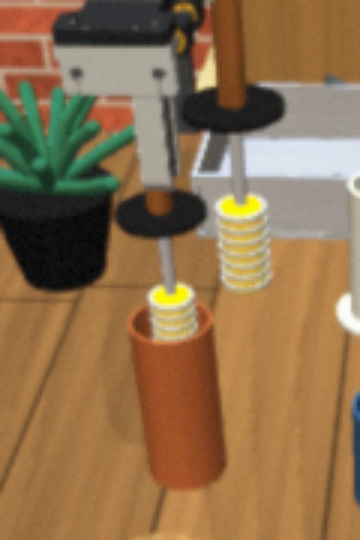

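servo_tool --pt "0 0 0.6 0 0 0" --pt "0 0 0.6 0 0 0" --pt "0 0 0.6 0 0 0" --pt "0 0 0.6 0 0 0" --pt "0 0 0.2 0 0 0" --pt "0 0 0 0 0 0" --pt "0 0 0 0 0 0"

```text
time_s: 8.15
tool_pos: [644.1, -145.4, 187.1]
tool_rot: [3.141, -0.001, -0.004]
force: [-0.1, -0.4, -1.4]
width: 17.8
grip_force: 30.0
```

servo_tool --pt "0 0 -0.5 0 0 0" --pt "0 0 -0.5 0 0 0" --pt "0 0 -0.5 0 0 0" --pt "0 0 -0.3 0 0 0" --pt "0 0 0 0 0 0" --pt "0 0 0 0 0 0"

```text
time_s: 8.9
tool_pos: [643.5, -145.3, 239.9]
tool_rot: [-3.141, 0.001, -0.004]
force: [-0.2, -0.8, -0.4]
width: 17.9
grip_force: 30.0
```

servo_tool --pt "0 0 0.5 0 0 0" --pt "0 0 0.5 0 0 0" --pt "0 0 0.5 0 0 0" --pt "0 0 0.3 0 0 0" --pt "0 0 0 0 0 0" --pt "0 0 0 0 0 0"

```text
time_s: 9.65
tool_pos: [644.0, -145.4, 186.9]
tool_rot: [3.142, -0.001, -0.004]
force: [-0.6, -0.7, -0.9]
width: 17.2
grip_force: 30.0
```

servo_tool --pt "0 0 -0.5 0 0 0" --pt "0 0 -1 0 0 0" --pt "0 0 -1 0 0 0" --pt "0 0 -1 0 0 0" --pt "0 0 -1 0 0 0" --pt "0 0 -1 0 0 0" --pt "-0.6 0.96 0 0 0 0" --pt "-0.6 0.96 0 0 0 0" --pt "-0.6 0.96 0 0 0 0" --pt "-0.6 0.96 0 0 0 0" --pt "-0.6 0.96 0 0 0 0" --pt "-0.6 0.96 0 0 0 0" --pt "-0.6 0.96 0 0 0 0" --pt "-0.6 0.96 0 0 0 0" --pt "0 0 0 0 0 0" --pt "0 0 0 0 0 0"

```text
time_s: 11.65
tool_pos: [499.3, -374.6, 352.5]
tool_rot: [3.141, -0.001, -0.004]
force: [-0.1, -0.9, -0.9]
width: 17.6
grip_force: 30.0
```

```bash
python3 - <<'E'
from h import *
b=capture("side")[60:230,270:390]
cv2.imwrite("pics/g4.png",cv2.resize(b,None,fx=3,fy=3))
s=ctrl.observe();print(s["tool_pos"],s["force"],s["torque"])
E
```

```text
[ 499.5137854  -374.20500901  352.22795169] [ 0.60229346  0.51126183 -1.57857128] [ 0.07561059 -0.05450883  0.00771783]
```

View pics/g4.png

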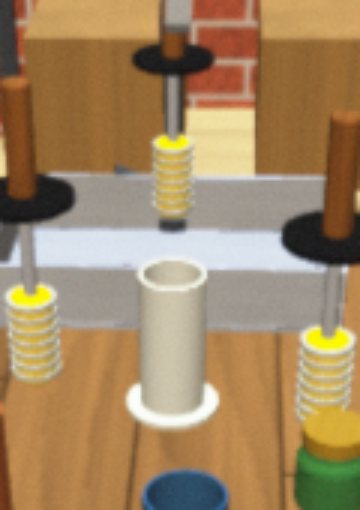

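servo_tool --pt "0 0 0.7 0 0 0" --pt "0 0 0.7 0 0 0" --pt "0 0 0.7 0 0 0" --pt "0 0 0.7 0 0 0" --pt "0 0 0.7 0 0 0" --pt "0 0 0.7 0 0 0" --pt "0 0 0.7 0 0 0" --pt "0 0 0.7 0 0 0" --pt "0 0 0.35 0 0 0" --pt "0 0 0 0 0 0" --pt "0 0 0 0 0 0"

```text
time_s: 13.08
tool_pos: [499.3, -375.2, 173.8]
tool_rot: [3.141, -0.001, -0.004]
force: [-0.1, -0.1, -0.7]
width: 18.0
grip_force: 30.0
```

servo_tool --pt "0 0 0.06 0 0 0" --pt "0 0 0 0 0 0" --pt "0 0 0 0 0 0"

```text
time_s: 13.45
tool_pos: [498.9, -375.3, 171.3]
tool_rot: [3.141, -0.0, -0.004]
force: [-0.0, 0.1, 0.7]
width: 17.6
grip_force: 30.0
```

servo_tool --pt "0 0 0 0 0 0" --pt "0 0 0 0 0 0" --pt "0 0 0 0 0 0" --pt "0 0 0 0 0 0" --pt "0 0 0 0 0 0" --pt "0 0 0 0 0 0" --pt "0 0 0 0 0 0" --jaw 1

```text
time_s: 14.32
tool_pos: [498.8, -375.1, 171.1]
tool_rot: [-3.142, 0.0, -0.004]
force: [-1.0, 0.0, 0.6]
width: 84.5
grip_force: 0.0
```

servo_tool --pt "0 0 -1 0 0 0" --pt "0 0 -1 0 0 0" --pt "0 0 -1 0 0 0" --pt "0 0 -1 0 0 0" --pt "0 0 -1 0 0 0" --pt "0 0 -1 0 0 0" --pt "0.62 -0.96 0 0 0 0" --pt "0.62 -0.96 0 0 0 0" --pt "0.62 -0.96 0 0 0 0" --pt "0.62 -0.96 0 0 0 0" --pt "0.62 -0.96 0 0 0 0" --pt "0.62 -0.96 0 0 0 0" --pt "0.62 -0.96 0 0 0 0" --pt "0.62 -0.96 0 0 0 0" --pt "0 0 0 0 0 0" --pt "0 0 0 0 0 0"

```text
time_s: 16.32
tool_pos: [648.3, -146.0, 351.0]
tool_rot: [3.141, 0.0, -0.005]
force: [-0.8, 0.0, 1.1]
width: 94.1
grip_force: 0.0
```

```bash
python3 - <<'E'
from h import *
np.set_printoptions(precision=1,suppress=True)
im=capture("side");cv2.imwrite("pics/s5.png",im)
b=blob(im,(0,130,40),(11,255,255),(260,225));print(b,fit({"side":b},31,0,140))
t=blob(im,(100,100,30),(120,255,255),(330,245));print(t,fit({"side":t},32,0,88))
cv2.imwrite("pics/g5.png",cv2.resize(im[60:270,200:400],None,fx=2.5,fy=2.5))
E
```

```text
[243. 190. 274. 252.] (array([ 650. , -145.4]), array([-0.9, -1.8,  1.1,  0.9]))
[318. 217. 345. 262.] (array([ 482.4, -118.8]), array([-1. , -1.7,  0.9,  1. ]))
```

View pics/g5.png

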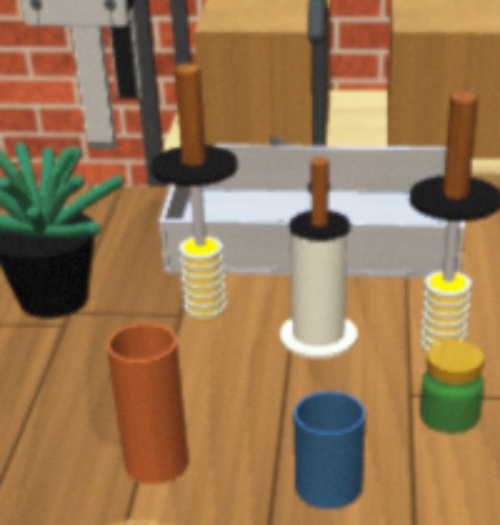

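servo_tool --pt "0.04 0 1 0 0 0" --pt "0 0 1 0 0 0" --pt "0 0 1 0 0 0" --pt "0 0 1 0 0 0" --pt "0 0 1 0 0 0" --pt "0 0 1 0 0 0" --pt "0 0 0.9 0 0 0" --pt "0 0 0.9 0 0 0" --pt "0 0 0.57 0 0 0" --pt "0 0 0 0 0 0"

```text
time_s: 17.62
tool_pos: [649.1, -145.9, 99.2]
tool_rot: [-3.141, 0.002, -0.005]
force: [1.0, 0.0, -0.0]
width: 94.1
grip_force: 0.0
```

servo_tool --pt "0 0 0 0 0 0" --pt "0 0 0 0 0 0" --pt "0 0 0 0 0 0" --pt "0 0 0 0 0 0" --pt "0 0 0 0 0 0" --pt "0 0 0 0 0 0" --jaw 0

```text
time_s: 18.38
tool_pos: [650.0, -145.5, 100.5]
tool_rot: [3.141, -0.0, -0.004]
force: [-1.4, 0.6, 6.4]
width: 62.9
grip_force: 30.0
```

```bash
python3 - <<'E'
from h import *
np.set_printoptions(precision=3,suppress=True)
L=[(120,120,40),(120,-120,40),(-120,-120,14),(-120,120,14)]
T=np.array([(101,168),(225,157),(236,282),(113,293)],float)
S=np.array([(229,446),(233,0),(0,0),(0,0)],float)
def W(p): c,s=np.cos(p[2]),np.sin(p[2]); return np.array([[p[0]+c*a-s*b,p[1]+s*a+c*b,z] for a,b,z in L])
f=lambda p:(proj("top",W(p))-T).ravel()
r=least_squares(f,[520,215,.1]);print(r.x,f(r.x)); p=r.x
print(proj("side",W(p)))
c,s=np.cos(p[2]),np.sin(p[2])
for a,b in((60,55),(-60,0),(60,-60)): print(a,b,p[0]+c*a-s*b,p[1]+s*a+c*b)
im={n:cv2.imread(f"pics/{n}0.png") for n in I}
for n in I:
    for q in proj(n,W(p)): cv2.circle(im[n],tuple(int(v) for v in q),2,(0,0,255),-1)
    for q in proj(n,[(p[0]+c*0-s*b,p[1]+c*b,14) for b in(-115,115)]): cv2.circle(im[n],tuple(int(v) for v in q),2,(0,255,0),-1)
cv2.imwrite("pics/r.png",np.hstack([cv2.resize(im["top"][140:310,85:255],(400,400)),cv2.resize(im["side"][280:450,220:390],(400,400))]))
E
```

```text
[515.937 205.797   0.095] [-3.075 -2.136  1.814 -1.64   2.554  2.285 -1.299  1.446]
[[225.881 428.66 ]
 [241.873 308.956]
 [365.411 313.74 ]
 [383.635 431.228]]
60 55 570.4565217859183 266.233866101228
-60 0 456.2072185679598 200.11203374450193
60 -60 581.3520422260465 151.75117031562576
```

View pics/r.png

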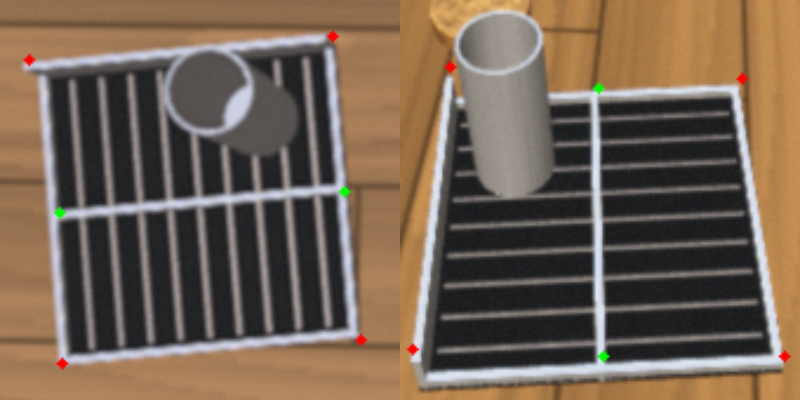

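servo_tool --pt "0 0 -0.7 0 0 0" --pt "0 0 -1 0 0 0" --pt "0 0 -1 0 0 0" --pt "0 0 -1 0 0 0" --pt "0 0 -1 0 0 0" --pt "0 0 -1 0 0 0" --pt "0 0 -0.5 0 0 0" --pt "0 0 0 0 0 0"

```text
time_s: 19.38
tool_pos: [650.0, -145.4, 287.0]
tool_rot: [3.141, -0.001, -0.004]
force: [-0.1, -0.3, -2.7]
width: 62.6
grip_force: 30.0
```

servo_tool --pt "-0.18 -0.95 0 0 0 0" --pt "-0.18 -0.95 0 0 0 0" --pt "-0.18 -0.95 0 0 0 0" --pt "-0.18 -0.95 0 0 0 0" --pt "-0.18 -0.95 0 0 0 0" --pt "-0.18 -0.95 0 0 0 0" --pt "-0.18 -0.95 0 0 0 0" --pt "-0.18 -0.95 0 0 0 0" --pt "-0.18 -0.95 0 0 0 0" --pt "-0.18 -0.95 0 0 0 0" --pt "-0.18 -0.95 0 0 0 0" --pt "-0.18 -0.95 0 0 0 0" --pt "-0.18 -0.95 0 0 0 0" --pt "-0.18 -0.95 0 0 0 0" --pt "-0.18 -0.95 0 0 0 0" --pt "0 0 0 0 0 0" --pt "0 0 0 0 0 0"

```text
time_s: 21.5
tool_pos: [570.5, 281.7, 285.1]
tool_rot: [3.141, 0.001, -0.005]
force: [0.2, -0.7, -1.4]
width: 62.5
grip_force: 30.0
```

```bash
python3 - <<'E'
from h import *
a=capture("top")[110:330,60:300];b=capture("side")[180:480,160:420]
cv2.imwrite("pics/g6.png",np.hstack([cv2.resize(a,(400,366)),cv2.resize(b,(317,366))]))
s=ctrl.observe();print(s["tool_pos"],s["tool_rot"],s["width"],s["grip_force"])
E
```

```text
[570.79188917 281.35242553 285.51289932] [ 3.14093370e+00  6.39663639e-04 -5.41442024e-03] 62.68888845977198 29.999531339854002
```

View pics/g6.png

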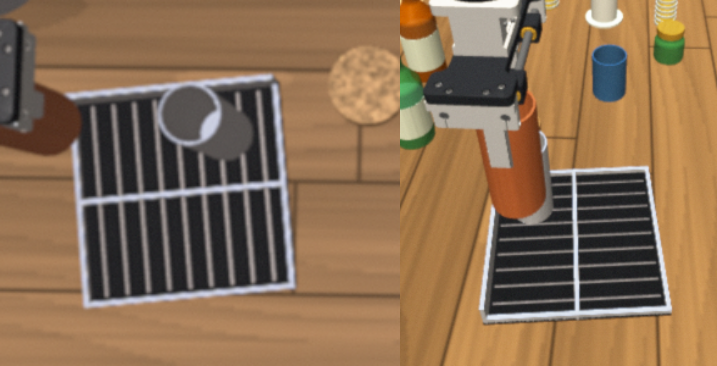

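```bash
cat >> h.py <<'E'
def dproj(n,P,k):
    i=I[n];c=np.array([i["cx"],i["cy"]]);f=240/np.tan(np.radians(i["vfov"]/2))
    d=(proj(n,P)-c)/f;return c+f*d*(1+k*(d**2).sum(1,keepdims=True))
E
python3 - <<'E'
from h import *
np.set_printoptions(precision=3,suppress=True)
top=[((120,120,40),(101,168)),((120,-120,40),(225,157)),((-120,-120,14),(236,282)),((-120,120,14),(113,293)),((0,120,14),(108.4,230.5)),((0,-120,14),(231.6,221.6))]
side=[((-120,-120,14),(363.6,318.2)),((-120,120,14),(381.5,433.8)),((0,-120,14),(304.1,319.5)),((0,120,14),(306.3,434))]
def R(p,q): q=np.array(q,float);c,s=np.cos(p[2]),np.sin(p[2]);return np.c_[p[0]+c*q[:,0]-s*q[:,1],p[1]+s*q[:,0]+c*q[:,1],q[:,2]]
def f(p):
    o=[]
    for n,l,k in(("top",top,p[3]),("side",side,p[4])):
        o.append((dproj(n,R(p,[a for a,_ in l]),k)-np.array([b for _,b in l])).ravel())
    o.append(5*p[3:5])
    return np.concatenate(o)
r=least_squares(f,[518,212,.1,0,0],loss="soft_l1");p=r.x;print(p,f(p))
c,s=np.cos(p[2]),np.sin(p[2])
def inv(x,y): d=(x-p[0],y-p[1]);return c*d[0]+s*d[1],-s*d[0]+c*d[1]
print("held in rack",inv(570.6,281.4))
for n,uv in(("top",(174,175)),("side",(263,299))):
    k=p[3] if n=="top" else p[4]
    q=least_squares(lambda v:(dproj(n,[v[0],v[1],146],k)-uv).ravel(),[585,165]).x;print("clean",q,inv(*q))
print(R(p,[(58,55,0),(-60,-10,0)]))
E
```

```text
[516.275 212.163   0.091  -0.118  -0.08 ] [-0.238 -0.715 -0.649 -1.029 -0.685  2.102 -0.031 -0.385  0.937  0.212
 -0.641 -0.641  1.821 -2.056  0.736 -1.536  0.302 -1.384 -0.793  1.166
 -0.59  -0.4  ]
held in rack (np.float64(60.39278960264408), np.float64(64.01345856346346))
clean [592.028 164.976] (np.float64(71.15104406537475), np.float64(-53.87620140465003))
clean [584.558 168.797] (np.float64(64.0593118451212), np.float64(-49.392243863475))
[[569.036 272.206   0.   ]
 [457.432 196.751   0.   ]]
```

servo_tool --pt "0 0.1 0.8 0 0 0" --pt "0 0 0.8 0 0 0" --pt "0 0 0.8 0 0 0" --pt "0 0 0.8 0 0 0" --pt "0 0 0.8 0 0 0" --pt "0 0 0.7 0 0 0" --pt "0 0 0.5 0 0 0" --pt "0 0 0.4 0 0 0" --pt "0 0 0.2 0 0 0" --pt "0 0 0 0 0 0" --pt "0 0 0 0 0 0"

```text
time_s: 22.98
tool_pos: [570.8, 279.6, 112.6]
tool_rot: [-3.141, -0.001, -0.004]
force: [0.4, 0.1, -1.7]
width: 62.4
grip_force: 30.0
```

servo_tool --pt "0 0 0.08 0 0 0" --pt "0 0 0.07 0 0 0" --pt "0 0 0.04 0 0 0" --pt "0 0 0 0 0 0"

```text
time_s: 23.48
tool_pos: [570.6, 279.5, 106.5]
tool_rot: [-3.141, -0.0, -0.004]
force: [-0.8, -0.5, 0.2]
width: 62.8
grip_force: 30.0
```

servo_tool --pt "0 0 0.03 0 0 0" --pt "0 0 0 0 0 0" --pt "0 0 0 0 0 0"

```text
time_s: 23.85
tool_pos: [570.9, 279.5, 106.5]
tool_rot: [-3.141, -0.001, -0.004]
force: [-4.4, -2.9, 13.0]
width: 62.7
grip_force: 30.0
```

servo_tool --pt "0 0 0 0 0 0" --pt "0 0 0 0 0 0" --pt "0 0 0 0 0 0" --pt "0 0 0 0 0 0" --pt "0 0 0 0 0 0" --pt "0 0 0 0 0 0" --jaw 1

```text
time_s: 24.6
tool_pos: [570.5, 279.4, 105.4]
tool_rot: [-3.142, 0.0, -0.004]
force: [-0.3, -0.1, 0.4]
width: 93.7
grip_force: 0.0
```

servo_tool --pt "0 0 -0.5 0 0 0" --pt "0 0 -1 0 0 0" --pt "0 0 -1 0 0 0" --pt "0 0 -1 0 0 0" --pt "0 0 -1 0 0 0" --pt "0 0 -1 0 0 0" --pt "0 0 -0.5 0 0 0" --pt "0 0 0 0 0 0"

```text
time_s: 25.6
tool_pos: [570.8, 279.6, 286.3]
tool_rot: [-3.141, -0.001, -0.004]
force: [-0.3, 0.5, -0.2]
width: 93.9
grip_force: 0.0
```

servo_tool --pt "-0.21 0.946 0 0 0 0" --pt "-0.21 0.946 0 0 0 0" --pt "-0.21 0.946 0 0 0 0" --pt "-0.21 0.946 0 0 0 0" --pt "-0.21 0.946 0 0 0 0" --pt "-0.21 0.946 0 0 0 0" --pt "-0.21 0.946 0 0 0 0" --pt "-0.21 0.946 0 0 0 0" --pt "-0.21 0.946 0 0 0 0" --pt "-0.21 0.946 0 0 0 0" --pt "-0.21 0.946 0 0 0 0" --pt "-0.21 0.946 0 0 0 0" --pt "-0.21 0.946 0 0 0 0" --pt "-0.21 0.946 0 0 0 0" --pt "0 0 0 0 0 0" --pt "0 0 0 0 0 0"

```text
time_s: 27.6
tool_pos: [480.5, -116.9, 284.8]
tool_rot: [-3.141, 0.001, -0.004]
force: [0.2, -0.1, 0.9]
width: 93.8
grip_force: 0.0
```

```bash
python3 - <<'E'
from h import *
np.set_printoptions(precision=1,suppress=True)
im={n:capture(n) for n in I}
for n in I:
    hsv=cv2.cvtColor(im[n],cv2.COLOR_BGR2HSV)
    for nm,lo,hi,r,z0,z1,g in(("shaker",(0,130,40),(11,255,255),31,6,146,(570,280)),("tumbler",(100,100,30),(120,255,255),32,0,88,(482,-118))):
        b=proj(n,[[*g,z1/2]])[0].astype(int)
        try: bb=blob(im[n],lo,hi,b);print(n,nm,b,bb,bb is not None and fit({n:bb},r,z0,z1,g))
        except Exception as e: print(n,nm,b,e)
# clean cup unchanged? compare patch with first side picture
o=cv2.imread("pics/side0.png")
d=cv2.absdiff(o,im["side"]).max(2)>40
print("changed px clean cup/rack near",d[285:362,246:284].sum(), "brush/holder",d[120:200,310:345].sum(),"jar",d[195:232,367:395].sum())
print(ctrl.observe()["tool_pos"])
E
```

```text
side shaker [265 384] [239. 340. 287. 425.] (array([570.6, 280.2]), array([-0.4, -1.2,  0.4,  0.8]))
side tumbler [331 239] [318. 217. 345. 262.] (array([ 482.4, -118.8]), array([-1. , -1.7,  0.9,  1. ]))
top shaker [119 192] [ 83. 171. 149. 213.] (array([566.9, 280.5]), array([-0.9, -1.3,  1.2,  2.3]))
top tumbler [342 245] None False
changed px clean cup/rack near 708 brush/holder 356 jar 0
[ 480.7 -116.6  285. ]
```

servo_tool --pt "0.05 0.04 1 0 0 0" --pt "0 0 1 0 0 0" --pt "0 0 1 0 0 0" --pt "0 0 1 0 0 0" --pt "0 0 1 0 0 0" --pt "0 0 1 0 0 0" --pt "0 0 0.8 0 0 0" --pt "0 0 0.7 0 0 0" --pt "0 0 0.43 0 0 0" --pt "0 0 0 0 0 0"

```text
time_s: 28.95
tool_pos: [481.9, -118.2, 47.0]
tool_rot: [-3.141, 0.001, -0.004]
force: [0.4, -0.1, -0.3]
width: 93.7
grip_force: 0.0
```

servo_tool --pt "0 0 0 0 0 0" --pt "0 0 0 0 0 0" --pt "0 0 0 0 0 0" --pt "0 0 0 0 0 0" --pt "0 0 0 0 0 0" --pt "0 0 0 0 0 0" --jaw 0

```text
time_s: 29.7
tool_pos: [482.4, -118.7, 47.9]
tool_rot: [3.142, -0.0, -0.004]
force: [-1.9, 0.4, 6.6]
width: 64.3
grip_force: 30.0
```

servo_tool --pt "0 0 -0.7 0 0 0" --pt "0 0 -1 0 0 0" --pt "0 0 -1 0 0 0" --pt "0 0 -1 0 0 0" --pt "0 0 -1 0 0 0" --pt "0 0 -1 0 0 0" --pt "0 0 -0.5 0 0 0" --pt "0 0 0 0 0 0"

```text
time_s: 30.7
tool_pos: [482.4, -118.8, 233.8]
tool_rot: [3.141, -0.001, -0.004]
force: [0.4, 0.3, -2.6]
width: 64.9
grip_force: 30.0
```

servo_tool --pt "-0.085 -0.985 0 0 0 0" --pt "-0.085 -0.985 0 0 0 0" --pt "-0.085 -0.985 0 0 0 0" --pt "-0.085 -0.985 0 0 0 0" --pt "-0.085 -0.985 0 0 0 0" --pt "-0.085 -0.985 0 0 0 0" --pt "-0.085 -0.985 0 0 0 0" --pt "-0.085 -0.985 0 0 0 0" --pt "-0.085 -0.985 0 0 0 0" --pt "-0.085 -0.985 0 0 0 0" --pt "-0.085 -0.985 0 0 0 0" --pt "0 0 0 0 0 0" --pt "0 0 0 0 0 0"

```text
time_s: 32.33
tool_pos: [455.2, 205.7, 232.5]
tool_rot: [3.141, 0.002, -0.004]
force: [-0.2, -0.3, -2.2]
width: 64.2
grip_force: 30.0
```

servo_tool --pt "0 0 0.8 0 0 0" --pt "0 0 0.8 0 0 0" --pt "0 0 0.8 0 0 0" --pt "0 0 0.8 0 0 0" --pt "0 0 0.8 0 0 0" --pt "0 0 0.7 0 0 0" --pt "0 0 0.5 0 0 0" --pt "0 0 0.4 0 0 0" --pt "0 0 0.1 0 0 0" --pt "0 0 0 0 0 0" --pt "0 0 0 0 0 0"

```text
time_s: 33.7
tool_pos: [455.8, 206.6, 63.1]
tool_rot: [-3.141, -0.001, -0.004]
force: [0.6, 0.8, -1.5]
width: 64.7
grip_force: 30.0
```

servo_tool --pt "0 0 0.1 0 0 0" --pt "0 0 0.1 0 0 0" --pt "0 0 0.06 0 0 0" --pt "0 0 0.04 0 0 0" --pt "0 0 0 0 0 0" --pt "0 0 0 0 0 0"

```text
time_s: 34.45
tool_pos: [455.4, 206.5, 53.9]
tool_rot: [3.141, 0.0, -0.004]
force: [-3.8, -1.8, 8.7]
width: 64.5
grip_force: 30.0
```

Contact with the floor at the expected height; release and retreat.

servo_tool --pt "0 0 0 0 0 0" --pt "0 0 0 0 0 0" --pt "0 0 0 0 0 0" --pt "0 0 0 0 0 0" --pt "0 0 0 0 0 0" --pt "0 0 0 0 0 0" --jaw 1

```text
time_s: 35.2
tool_pos: [455.5, 206.5, 53.5]
tool_rot: [-3.142, 0.0, -0.004]
force: [0.0, -0.1, -0.2]
width: 94.1
grip_force: 0.0
```

servo_tool --pt "0 0 -0.5 0 0 0" --pt "0 0 -1 0 0 0" --pt "0 0 -1 0 0 0" --pt "0 0 -1 0 0 0" --pt "0 0 -1 0 0 0" --pt "0 0 -1 0 0 0" --pt "0 0 -1 0 0 0" --pt "0 0 -1 0 0 0" --pt "0 0 0 0 0 0" --pt "-1 0 0 0 0 0" --pt "-1 0 0 0 0 0" --pt "0 0 0 0 0 0"

```text
time_s: 36.7
tool_pos: [393.9, 206.8, 278.8]
tool_rot: [3.141, -0.0, -0.003]
force: [0.6, 0.0, 0.4]
width: 93.8
grip_force: 0.0
```

```bash
python3 - <<'E'
from h import *
np.set_printoptions(precision=1,suppress=True)
n="side";im=capture(n)
for nm,lo,hi,r,z0,z1,g in(("shaker",(0,130,40),(11,255,255),31,6,146,(570,280)),("tumbler",(100,100,30),(120,255,255),32,6,94,(455,206))):
    b=proj(n,[[*g,z1/2]])[0].astype(int)
    bb=blob(im,lo,hi,b);print(nm,b,bb,bb is not None and fit({n:bb},r,z0,z1,g))
o=cv2.imread("pics/side0.png")
d=(cv2.absdiff(o,im).max(2)>40).astype(np.uint8)
d=cv2.dilate(d,np.ones((3,3)));_,_,s,_=cv2.connectedComponentsWithStats(d)
print(s[1:][s[1:,4]>60])
m=lambda a:cv2.inRange(cv2.cvtColor(a,cv2.COLOR_BGR2HSV),(0,0,0),(180,255,60))[140:165,305:350]
for a in(o,im): ys,xs=np.nonzero(m(a));print("disc",xs.min(),xs.max(),ys.min(),ys.max())
E
```

```text
shaker [265 384] [239. 340. 287. 425.] (array([570.6, 280.2]), array([-0.4, -1.2,  0.4,  0.8]))
tumbler [340 358] [320. 326. 360. 389.] (array([456.6, 207.3]), array([ 0.3, -0. , -0.3,  0. ]))
[[  338     0   196   292 23531]
 [  534     0   106   243 10866]
 [  611    88    10    13    86]
 [  243   190    34    64  1457]
 [  316   215    31    50  1411]
 [  320   325    42    66  2292]
 [  238   339    51    88  3512]]
disc 11 33 5 15
disc 11 34 5 15
```

```bash
python3 -c "
from cell import order
print(order.sign_off())"
```

```text
the job is handed in; nothing more can be done
None
```

I scrubbed the shaker down, up and down again, hung the brush back in its holder, and stood the shaker in the far row and then the tumbler in the near row. I handed the job in about 37 s into the 72 s limit; the last side picture showed both upright and nothing else visible there moved, but sign-off gave no verdict.

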